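# Park the fixture's locating pin in the rack notch

## Robot

A 6-joint arm with a two-finger parallel gripper is mounted at the origin on the work surface. World frame = base frame: x ahead of the robot, y to its left, z up, the work surface at z = 0. Lengths are in mm, angles in rad, forces in N, time in s.
With the tool pointing down it reaches from about 425 to 950 mm from the base axis. Payload 14.7 kg.
Tool frame: the origin (TCP) lies midway between the tips of the shut fingers; the grasp point (between the pads) lies 19 mm behind it; z points along the fingers, y is the line along which they close (so a half turn about z gives the same grasp; the last joint's range is limited). The gripper opens to 85 mm and grips with 20 to 120 N. Pads are 22 mm wide; open, the fingers measure 114 mm over their backs; the gripper's body (76 mm by 85 mm) begins 54 mm behind the grasp point. The pads swing forward as they close: fully open they stand 13 mm farther back than shut.
Start: joints at [-1.156, 0.48, 1.596, -0, 1.065, -0.047], TCP at [289.628, -581.9, 231.297] pointing down, gripper open.
Joint ranges: [-2.75, 2.75], [-0.82, 2.05], [0.23, 2.67], [-1.56, 4.7], [0.09, 2.69], [-2.92, 2.92]. Speed limits (rad/s): [1.89, 1.89, 2.39, 3.01, 3.01, 3.01].

## Interface

Orientations are given as a rotation vector (axis times angle).
In Python, from workcell import movep, movel, set_joints, command_gripper, pause, ik, capture, Unreachable, hand_in, find_in, silhouettes, current_clock, current_joints, current_joint_vel, current_effort, current_ee_pos, current_orientation, current_ft_force, current_ft_torque, current_width, current_grip_force gives the robot as it stands. Calls block until the motion is done:
- movep(position, orientation): joint-space move of the TCP to a pose.
- movel(position, orientation=None, speed=150, contact_N=None): straight line of the TCP; orientation=None keeps the orientation; speed is the mean speed in mm/s. With contact_N (N) it stops when the force on the tool has changed by that much, and returns True; else False.
- set_joints(angles): joint-space move.
- command_gripper(opening, force=None): opening from 0.0 (shut) to 1.0 (fully open); force is the grip in N (None keeps the last); returns when the fingers have stopped.
- pause(seconds).
- ik(position, orientation): joint angles nearest the present ones, or None.
- capture(name): name is "scene" or "side" or "wrist"; returns a dict with "image" (420x560x3 uint8, blue, green, red), "camera_matrix" (3x3 intrinsics, pixels), "rvec" (rotation vector, rad) and "tvec" (3), from world to camera coordinates, as OpenCV has them; the wrist camera has in their place "hand_eye" (4x4, takes a point from camera to tool coordinates, whose origin is the TCP and whose axes are the flange's). Camera axes: x right, y down, z forward; pixel columns grow to the right and rows downward; lengths in mm; the calibration is good to about 2 mm. A picture is of the moment at which its call begins: read the wrist's pose just before it. There is no depth.
A pose or a line that the arm cannot do raises Unreachable and nothing moves.
- hand_in(): hands the job in; it is judged then, once.
Trained networks look in the newest picture that a camera, given by its name, has taken for a name from the list of things; names that differ only in an ending like _2 or _b are one class to them, and where a whole thing is asked for, a point or a joint stands for the part that bears it (a point fixed in the world has none). Each returns a list of dicts, best first, with "score" (0 to 1); they miss things now and then, are a little off and sometimes report something else, mostly with a low value. They report only what shows in the picture. A call takes as long as a camera call. They do not tell look-alikes from the thing itself.
- find_in(target, camera): "rect" ([left, top, right, bottom] in pixels, round what is visible of it).
- silhouettes(target, camera): "pixels" (420x560 bool, what is visible of it) and "rect" ([left, top, right, bottom] in pixels, round what is visible of it).
Readings, each from a call of its own:
- current_clock(): time.
- current_joints(): joint angles.
- current_joint_vel(): joint speeds.
- current_effort(): joint torques, N m.
- current_ee_pos(): TCP position.
- current_orientation(): TCP orientation.
- current_ft_force(): force on the tool from outside, world axes, zero at the start.
- current_ft_torque(): the same for the moment, N m.
- current_width(): opening from 0.0 (shut) to 1.0 (fully open).
- current_grip_force(): force on a finger pad.
Only numpy, scipy, OpenCV 4.12 (cv2) and the standard library are available. Lean on these libraries where they do the work, as an engineer would, in place of code of your own. Each camera call takes 0.05 s, during which the arm holds its last target. There are 200 camera calls.

## Task

The bracket in the welding fixture is bolted down, so its locating pin (the one with the tall round knob) must come out before the heat seizes it. Draw that pin straight up out of its bore, carry it to the parking rack and set it down well inside the open notch, so that it hangs upright with its collar lying flat on the shelf; set it down, do not drop it. Leave the hex bolt where it is in the other bore.

Things in the scene. Friction and masses are not known exactly. Their poses are not given: they have to be found in the camera images.
- fixture: Dark steel fixture, fixed: base 140 x 190 x 12 mm, block 90 x 160 mm, flat top 70 mm above the table. Origin on the table under its middle; x, y along the 140 and 190 mm sides, z up. Vertical 20 mm bores at x -20, y +45 and -45 mm: one holds the locating pin, the other the hex bolt, either way round. The clamped bracket sticks out at +x; its fin at x 90 mm is 85 mm above the table.
- pin_knob (a point): Centre (half-way up) of the locating pin's black round knob, to be gripped: 28 mm across, 50 mm tall. Below it a steel collar 48 mm across, 6 mm thick, its underside 31 mm below this point, then a 16 mm shank to 86 mm below this point. At the start it stands loose in its bore, collar on the block's top. z points up the pin; yaw does not matter. About 0.2 kg.
- bolt_head (a point): Centre of the steel hex head (28 mm across corners, 13 mm high) of the bolt in the other bore; the head's top is 16 mm above the block's top. Loose in its bore; it stays where it is.
- notch (a point): Middle of the notch in the parking rack's shelf, at the shelf's top, 70 mm above the table. Notch 28 mm wide (along y), 56 mm long; x points out of its mouth at x +28 mm, closed end at x -28 mm. Shelf steel, 8 mm thick, 100 mm wide, nothing above it; an upright carries it beyond the closed end; below the notch it is free down to a 10 mm thick foot plate. Fixed.
Not all that is in view belongs to the job. Leave any green, purple or red look-alike of the part that bears pin_knob alone.

How it is judged:
By the outcome, as a careful person would: the job done as asked, in the order asked, and still so for the second after the job is handed in, with the robot touching nothing.
It also fails if it takes over 42 s, if anything falls off the work surface, if the arm or the gripper's body presses on something with over 40 N, if the wrist force passes 120 N, or if a joint passes its speed limit or range.

## Working session

There is one attempt and no reset: what is moved stays moved. The work goes in short steps, each a Python script; the robot and the scene stay as the last script left them, time stands still between calls to the robot, and variables do not carry over. Pictures are saved under pics/ and viewed, at most 10 in all, crops included, and the job is handed in when it is done.

```bash
mkdir -p pics; cat > a.py <<'E'
from workcell import *
import numpy as np, cv2
ims={}
for c in ["scene","side","wrist"]:
    d=capture(c); im=d["image"].copy()
    for t,col in [("pin_knob",(0,255,255)),("bolt_head",(255,255,0)),("notch",(255,0,255)),("fixture",(0,255,0))]:
        try:
            for r in find_in(t,c):
                print(c,t,round(r["score"],2),np.round(r["rect"]).tolist())
        except Exception as e: print(c,t,e)
    cv2.imwrite(f"pics/{c}0.png",im)
    ims[c]=d
    np.savez(f"{c}0.npz",**d)
print(current_clock(),current_orientation(),current_ee_pos())
E
python3 a.py; python3 -c "
import cv2,numpy as np
a=[cv2.imread(f'pics/{c}0.png') for c in ('scene','side')]
"
```

```text
scene pin_knob 0.85 [246.0, 253.0, 275.0, 294.0]
scene pin_knob 0.79 [195.0, 181.0, 224.0, 213.0]
scene pin_knob 0.75 [265.0, 139.0, 289.0, 180.0]
scene pin_knob 0.72 [285.0, 191.0, 313.0, 236.0]
scene pin_knob 0.61 [223.0, 131.0, 246.0, 175.0]
scene bolt_head 0.67 [167.0, 169.0, 182.0, 188.0]
scene notch 0.95 [333.0, 240.0, 422.0, 327.0]
scene fixture 0.62 [123.0, 166.0, 249.0, 270.0]
side pin_knob 0.88 [249.0, 180.0, 279.0, 240.0]
side pin_knob 0.86 [334.0, 180.0, 366.0, 240.0]
side pin_knob 0.67 [200.0, 264.0, 238.0, 330.0]
side pin_knob 0.66 [190.0, 222.0, 222.0, 284.0]
side pin_knob 0.59 [299.0, 226.0, 336.0, 280.0]
side bolt_head 0.73 [308.0, 299.0, 330.0, 322.0]
side notch 0.55 [241.0, 140.0, 309.0, 205.0]
side fixture 0.74 [276.0, 250.0, 421.0, 384.0]
0.75 [ 3.05817227e+00  7.18966636e-01 -2.61973276e-05] [ 289.6254547  -581.91293594  231.32211169]
```

View pics/scene0.png

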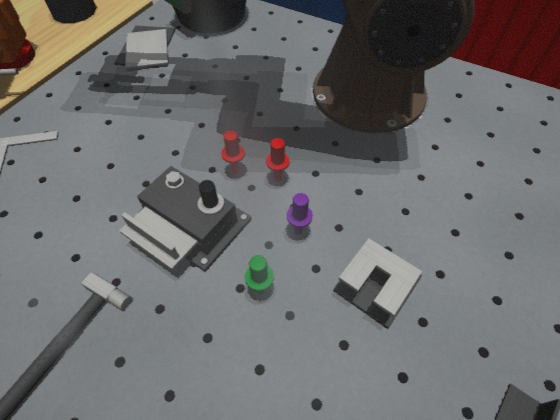

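View pics/side0.png

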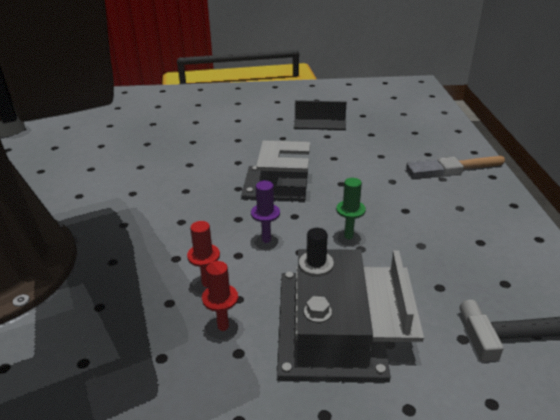

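The black-knobbed pin is at scene (209,194) and side (317,247), standing in the fixture. The look-alikes in the scene image are red (233,145), red (278,155), purple (300,210) and green (258,270). Only the black one fits the description. The hex bolt is at scene (174,178) and the rack at scene (378,283). Next I'll enlarge these to confirm the pin and read the rack corners.

```bash
python3 -c "
import cv2,numpy as np
s=cv2.imread('pics/scene0.png');d=cv2.imread('pics/side0.png')
def c(i,x,y,w,h,k): return cv2.resize(i[y:y+h,x:x+w],None,fx=k,fy=k,interpolation=cv2.INTER_CUBIC)
a=c(s,330,235,100,75*4//3-0,4)[:400]; b=c(d,240,135,100,75,4); e=c(s,160,160,100,75,4);f=c(d,270,220,100,75*1,4)
top=np.hstack([c(s,330,237,100,75,4),b]);bot=np.hstack([e,f]);cv2.imwrite('pics/crop.png',np.vstack([top,bot]))"
```

```text
(no output)
```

View pics/crop.png

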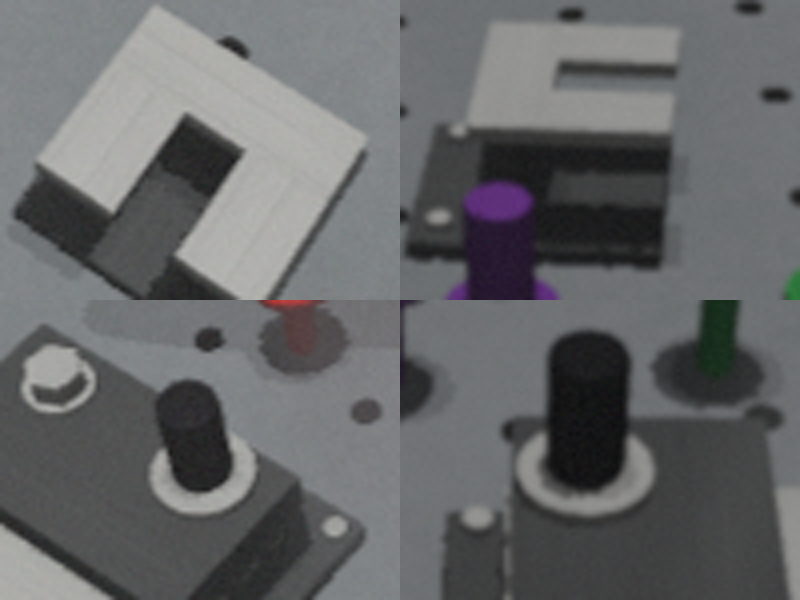

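Crop confirms that the black-knobbed pin with the steel collar is in the fixture (scene (209,194), side (317,247.5)). The rack's notch mouth faces lower left in the scene view.

```bash
cat > geo.py <<'E'
import numpy as np, cv2
def onplane(d,px,z):
    K=d["camera_matrix"];R=cv2.Rodrigues(d["rvec"])[0];t=np.ravel(d["tvec"])
    o=-R.T@t; p=cv2.undistortPoints(np.float64(px).reshape(-1,1,2),K,None).reshape(-1,2)
    r=np.c_[p,np.ones(len(p))]@R
    return o+r*((z-o[2])/r[:,2])[:,None]
E
python3 - <<'E'
from geo import *
np.set_printoptions(suppress=True,precision=1)
S=np.load("scene0.npz");D=np.load("side0.npz")
a=onplane(S,[(376.75,265.25),(391.25,274.75),(374.25,302.5),(357.5,290)],70)
b=onplane(D,[(279.25,150.5),(278.75,157.5),(308.75,158.75),(309.5,151.5)],70)
for q in(a,b):
    print(q,q.mean(0)); v=(q[2]+q[3]-q[0]-q[1])/2; print(np.linalg.norm(v),np.degrees(np.arctan2(v[1],v[0])))
print(onplane(S,[(369,238.5),(421.75,271.75),(339.5,277)],70))
print("knob",onplane(S,[(209,194.2)],101),onplane(D,[(317,247.5)],101))
print("bolt",onplane(S,[(174,175.5-1)],86),onplane(D,[(317.5,303.5)],86))
print("others",onplane(S,[(233,145),(278,155),(300,210),(258,270)],80))
E
```

```text
[[479.3 194.4  70. ]
 [483.7 220.9  70. ]
 [540.6 214.4  70. ]
 [534.4 183.9  70. ]] [509.5 203.4  70. ]
56.64195751158766 -8.626994743277352
[[482.3 214.4  70. ]
 [479.7 188.   70. ]
 [533.9 178.4  70. ]
 [538.3 205.4  70. ]] [508.5 196.5  70. ]
55.86584128739316 -9.517257824755438
[[438.7 164.4  70. ]
 [454.5 261.8  70. ]
 [528.1 150.1  70. ]]
knob [[ 512.2 -110.7  101. ]] [[ 511.8 -115.1  101. ]]
bolt [[ 499.  -202.1   86. ]] [[ 501.7 -204.2   86. ]]
others [[ 378.2 -150.7   80. ]
 [ 357.5  -59.7   80. ]
 [ 450.7   37.5   80. ]
 [ 585.8   32.7   80. ]]
```

Both cameras put the pin near (512,-113) and the notch near (509,200), at about -9° yaw. I'll go above the pin for a close look.

```bash
cat >> geo.py <<'E'
def down(a):
    y=np.array([np.cos(a),np.sin(a),0]);z=np.array([0,0,-1.]);x=np.cross(y,z)
    return cv2.Rodrigues(np.c_[x,y,z])[0].ravel()
def wristcam(d,pos,rv):
    T=np.eye(4);T[:3,:3]=cv2.Rodrigues(np.float64(rv))[0];T[:3,3]=pos
    M=np.linalg.inv(T@d["hand_eye"])
    return {"camera_matrix":d["camera_matrix"],"rvec":cv2.Rodrigues(M[:3,:3].copy())[0],"tvec":M[:3,3]}
E
cat > look.py <<'E'
import sys
from workcell import *
from geo import *
def look(n,names):
    p,o=current_ee_pos(),current_orientation()
    d=capture("wrist");w=wristcam(d,p,o);np.savez(n+".npz",**w)
    cv2.imwrite(f"pics/{n}.png",d["image"])
    for t in names:
        for r in find_in(t,"wrist"): print(t,round(r["score"],2),np.round(r["rect"]).tolist())
    print(p,o,current_clock())
E
python3 - <<'E'
from look import *
o=down(np.radians(-9))
print(current_joints(), ik([512,-113,270],o))
movep([512,-113,270],o)
look("w1",["pin_knob","bolt_head"])
E
```

```text
[-1.15559826e+00  4.80166794e-01  1.59628930e+00 -2.78676522e-05
  1.06509679e+00 -4.65958906e-02] [-2.75042059e-01  2.63541194e-01  1.83515672e+00 -4.44089210e-16
  1.04289474e+00 -1.17962426e-01]
pin_knob 0.98 [126.0, 212.0, 180.0, 268.0]
pin_knob 0.88 [140.0, 2.0, 207.0, 51.0]
pin_knob 0.79 [60.0, 127.0, 134.0, 175.0]
pin_knob 0.73 [255.0, 152.0, 304.0, 207.0]
pin_knob 0.69 [310.0, 2.0, 367.0, 26.0]
bolt_head 0.6 [267.0, 251.0, 302.0, 283.0]
[ 512.01166338 -113.78505834  269.91988178] [ 2.39010733e+00  2.03875696e+00 -2.30305007e-04] 2.7833
```

View pics/w1.png

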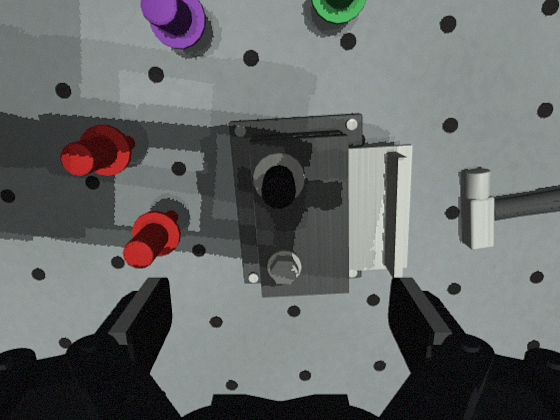

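The wrist view shows the black knob top at about (279,187), inside its collar centred at about (279,179). The bolt is at (284,266).

```bash
python3 - <<'E'
from geo import *
W=np.load("w1.npz")
print(onplane(W,[(278.5,178.5)],76),onplane(W,[(279,187)],126),onplane(W,[(284,267)],86))
im=cv2.imread("pics/w1.png")[140:300,210:310]
cv2.imwrite("pics/w1c.png",cv2.convertScaleAbs(cv2.resize(im,None,fx=3.7,fy=3.7,interpolation=2),alpha=2))
E
```

```text
[[ 511.45274911 -113.06298661   76.        ]] [[ 512.674338   -108.85390899  126.        ]] [[ 503.3321533  -197.45483736   86.        ]]
```

View pics/w1c.png

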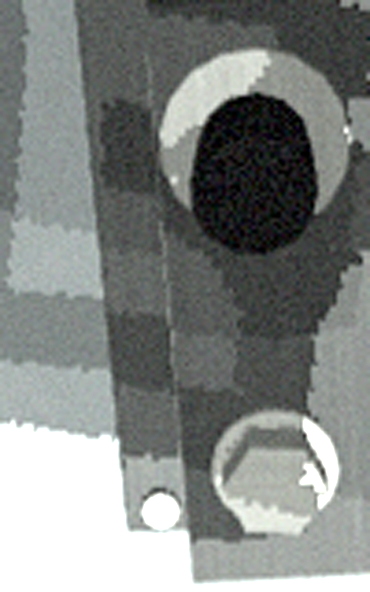

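```bash
python3 - <<'E'
from look import *
o=down(np.radians(-9))
print(movel([511.7,-113,150],o,speed=150))
print(movel([511.7,-113,82],o,speed=80,contact_N=12))
f0=current_ft_force()
command_gripper(0.0,50)
print(current_width(),current_grip_force(),current_ee_pos(),f0,current_ft_force())
movel([511.7,-113,95],speed=30); print(current_ft_force(),current_width())
movel([511.7,-113,255],speed=100); print(current_ft_force(),current_width(),current_clock())
movep([509,200,255],o)
movel([470,200,255],speed=120) if 0 else None
look("w2",["pin_knob","notch"])
d=capture("scene");cv2.imwrite("pics/s2.png",d["image"]);np.savez("s2.npz",**{k:v for k,v in d.items()})
d=capture("side");cv2.imwrite("pics/d2.png",d["image"])
a,b=[cv2.imread(f"pics/{k}.png") for k in("s2","d2")]
cv2.imwrite("pics/both.png",np.vstack([np.hstack([cv2.resize(a[120:330,250:530],(400,300)),cv2.resize(b[50:260,170:450],(400,300))]),np.hstack([cv2.resize(cv2.imread("pics/w2.png"),(400,300)),cv2.resize(b,(400,300))])]))
E
```

```text
False
False
0.3164860622971433 48.79403114318848 [ 511.77248256 -113.02517344   82.28801235] [-0.73723514 -0.00821417 -0.01044627] [-1.87971894 -0.13532673  6.07331158]
[-0.27162709 -1.10495477 -1.08086837] 0.31634258436266066
[-0.75587417 -0.0773547  -2.24090288] 0.31724251746000826 7.6333
pin_knob 0.97 [358.0, 289.0, 401.0, 332.0]
pin_knob 0.91 [230.0, 363.0, 255.0, 386.0]
pin_knob 0.78 [225.0, 217.0, 336.0, 380.0]
pin_knob 0.62 [162.0, 406.0, 171.0, 420.0]
notch 0.89 [186.0, 112.0, 310.0, 231.0]
[509.20967888 199.08288087 254.9009396 ] [ 2.38907853e+00  2.03968804e+00 -5.89745599e-04] 8.975
```

View pics/both.png

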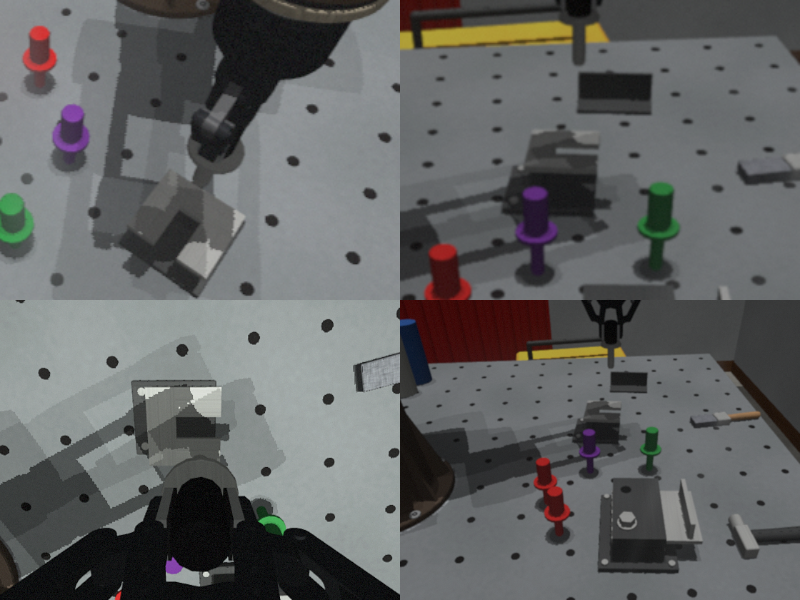

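The pin is held upright, the fixture bore is empty and the bolt is still in place. I'll enlarge the wrist view for the notch edges.

```bash
python3 -c "
import cv2
im=cv2.imread('pics/w2.png')[100:240,180:340]
cv2.imwrite('pics/w2c.png',cv2.convertScaleAbs(cv2.resize(im,None,fx=4,fy=4,interpolation=2),alpha=1.7))"
```

```text
(no output)
```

View pics/w2c.png

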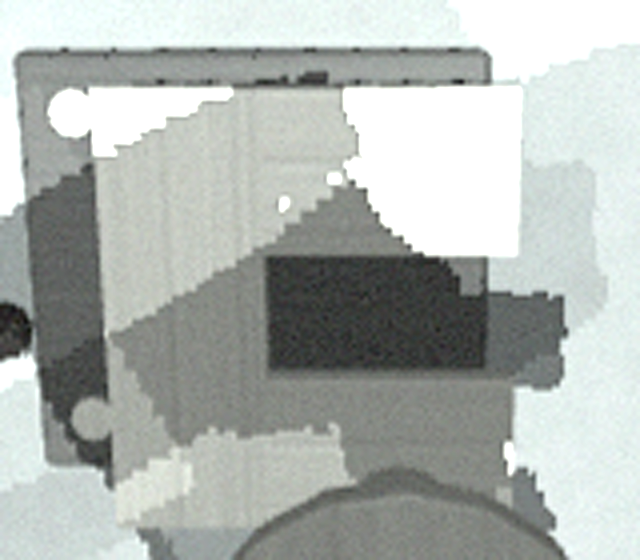

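```bash
python3 - <<'E'
from geo import *
np.set_printoptions(suppress=True,precision=1)
W=np.load("w2.npz")
q=onplane(W,np.array([(267,256),(267,379),(514,381),(520,256),(92,86),(522,86),(115,526)])/4+[180,100],70)
print(q,q[:4].mean(0));v=(q[2]+q[3]-q[0]-q[1])/2;print(np.linalg.norm(v),np.linalg.norm(q[0]-q[1]),np.degrees(np.arctan2(v[1],v[0])))
R=cv2.Rodrigues(W["rvec"])[0];print(-R.T@W["tvec"].ravel())
E
```

```text
[[483.3 219.   70. ]
 [478.2 191.4  70. ]
 [533.4 182.2  70. ]
 [538.5 210.3  70. ]
 [453.1 260.9  70. ]
 [543.8 246.6  70. ]
 [436.6 162.   70. ]] [508.4 200.7  70. ]
55.941568768080685 28.13662205120154 -9.227682565018554
[521.5 274.2 398. ]
```

```bash
python3 - <<'E'
from look import *
o=down(np.radians(-9))
x,y=506,201.1
movel([x,y,145],o,speed=120); pause(.2)
c=movel([x,y,87],speed=50,contact_N=8); print(c,current_ee_pos(),current_ft_force())
if not c:
    c=movel([x,y,79.5],speed=10,contact_N=5); print(c,current_ee_pos(),current_ft_force(),current_width(),current_clock())
    d=capture("side");e=capture("scene")
    cv2.imwrite("pics/both3.png",np.hstack([cv2.resize(e["image"][200:350,310:450],(400,428)),cv2.resize(d["image"][110:230,220:332],(400,428))]))
E
```

```text
False [506.20068371 201.18110848  87.3106075 ] [-0.44632455  0.0673618  -0.66335209]
True [506.02786535 201.12526163  82.27741203] [-0.69128262 -0.60263385  7.20405988] 0.31931010701695506 12.175
```

View pics/both3.png

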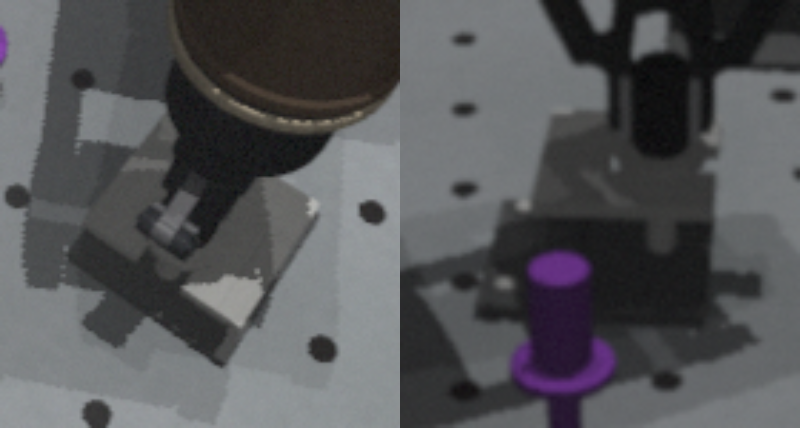

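The pin's shank hangs below the shelf inside the notch, and the collar touched down at TCP z 82.3, the same height as when it was gripped. I'll release it and back away straight up.

```bash
python3 - <<'E'
from look import *
command_gripper(0.6); command_gripper(1.0); print(current_ft_force())
movel([506,201.1,100],speed=40); movel([506,201.1,270],speed=150)
look("w4",["pin_knob","notch"])
d=capture("side");e=capture("scene")
cv2.imwrite("pics/both4.png",np.vstack([np.hstack([cv2.resize(cv2.imread("pics/w4.png")[100:310,140:420],(400,300)),cv2.resize(d["image"][110:215,220:360],(400,300))]),np.hstack([cv2.resize(d["image"],(400,300)),cv2.resize(e["image"],(400,300))])]))
E
```

```text
[ 1.50356568  0.07373504 -0.03891989]
pin_knob 0.91 [255.0, 150.0, 309.0, 209.0]
pin_knob 0.83 [355.0, 287.0, 399.0, 362.0]
pin_knob 0.8 [172.0, 372.0, 208.0, 414.0]
pin_knob 0.66 [231.0, 301.0, 272.0, 375.0]
notch 0.63 [193.0, 112.0, 314.0, 232.0]
[505.52740912 200.92110692 269.14843105] [-2.38823983 -2.03969843  0.00341163] 15.1083
```

View pics/both4.png

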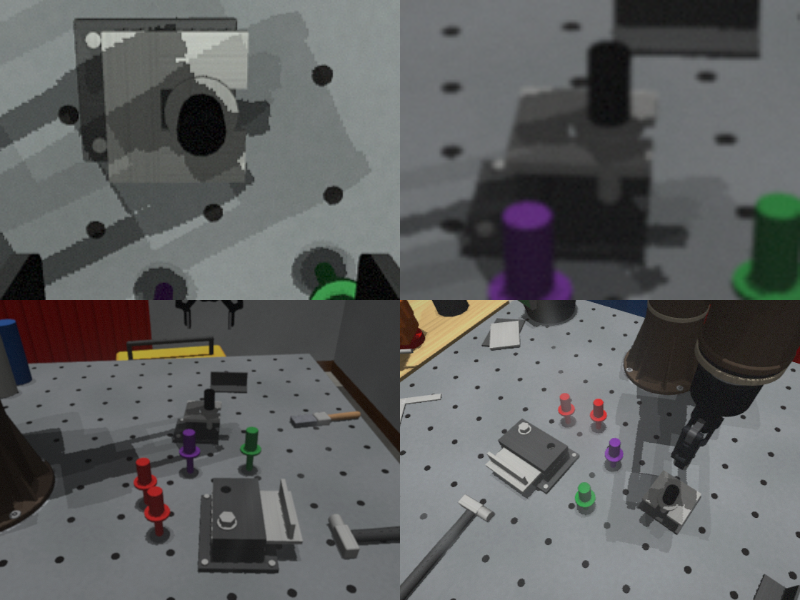

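The pin stands upright in the middle of the notch with its collar on the shelf (top-left panel, about (202,114), between the closed end at x 160 and the mouth at x 248). The bolt is untouched and all the look-alikes are still standing.

```bash
python3 -c "
from workcell import *
print(hand_in())"
```

```text
the job is handed in; nothing more can be done
None
```

The locating pin is out of its bore and hanging upright in the middle of the rack's notch, collar on the shelf; the bolt was left where it was, and the job is handed in at about 15 s of the 42 s allowed.

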